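# Tip the drying freezer boxes down flat

### The job

The red-lidded and the blue-lidded freezer box have dried standing on edge. Push each one over where it stands, with a light push, so that it lies flat on its own mat with the coloured lid facing up. Do not grip, lift, shove along or carry the boxes, and leave everything else on the bench undisturbed.

Things in the scene. Friction and masses are not known exactly. Their poses are not given: they have to be found in the camera images.
- box_red: Loose empty freezer box, 130 x 130 x 52 mm, 0.14 to 0.28 kg: white base (31 mm thick) and red lid (21 mm) fixed together. Origin at its centre; z axis out of the broad red lid face. Starts standing on a 130 x 52 mm edge on its mat, z axis level and facing any way round, centre 68 mm and top edge 133 mm above the bench. Flat and lid up: z axis up, centre at 29 mm.
- lid_red (a point): Centre of the outer broad face of the red lid, 26 mm from the box's centre along its z axis. A square push of 1 to 2 N on this face near the top edge pivots the box about its opposite lower edge; past a lean of about 22 degrees it falls by itself away from the push, lid up, its centre ending about 91 mm further on.
- mat_red: Grey-green drying mat under the red-lidded box, fixed, 380 x 380 mm, 3 mm thick, square to the world axes; origin at the centre of its underside, on the bench. The box stands within 30 mm of its middle; the mat may be the left or the right one.
- box_blue: Loose empty freezer box, 130 x 130 x 52 mm, 0.14 to 0.28 kg: white base (31 mm thick) and blue lid (21 mm) fixed together. Origin at its centre; z axis out of the broad blue lid face. Starts standing on a 130 x 52 mm edge on its mat, z axis level and facing any way round, centre 68 mm and top edge 133 mm above the bench. Flat and lid up: z axis up, centre at 29 mm.
- lid_blue (a point): Centre of the outer broad face of the blue lid, 26 mm from the box's centre along its z axis. A square push of 1 to 2 N on this face near the top edge pivots the box about its opposite lower edge; past a lean of about 22 degrees it falls by itself away from the push, lid up, its centre ending about 91 mm further on.
- mat_blue: Grey-green drying mat under the blue-lidded box, fixed, 380 x 380 mm, 3 mm thick, square to the world axes; origin at the centre of its underside, on the bench. The box stands within 30 mm of its middle; the mat may be the left or the right one.
- jar: Bystander: clear screw jar with a white cap, 44 mm across, 75 mm tall; stands between the mats. Loose; origin at the centre of its underside.
- amber: Bystander: amber glass bottle with a black cap, 48 mm across, 90 mm tall; stands between the mats. Loose; origin at the centre of its underside.
- flask: Bystander: small conical flask with a foil stopper, 54 mm across the foot, 92 mm tall; stands between the mats. Loose; origin at the centre of its underside.
- tape: Bystander: roll of yellow tape lying flat, 80 mm across, 19 mm high; between the mats, at their far end. Loose; origin at the centre of its underside.
There are look-alikes about, which are no part of the job. What is shaped like the box_red but purple is not meant.

How it is judged:
By the outcome, as a careful person would: the job done as asked, in the order asked, and still so for the second after the job is handed in, with the robot touching nothing.
It also fails if it takes over 48 s, if anything falls off the work surface, if the arm or the gripper's body presses on something with over 40 N, if the wrist force passes 120 N, or if a joint passes its speed limit or range.

### The arm

A 6-joint arm with a two-finger parallel gripper is mounted at the origin on the work surface. World frame = base frame: x ahead of the robot, y to its left, z up, the work surface at z = 0. Lengths are in m, angles in rad, forces in N, time in s.
With the tool pointing down it reaches from about 0.3 to 0.95 m from the base axis. Payload 3.1 kg.
Tool frame: the origin (TCP) lies at the very end of the fingers, on their centre line; the grasp point (between the pads) lies 19 mm behind it; z points along the fingers, x is the direction in which the jaws open and shut, and the axes are right-handed (so a half turn about z gives the same grasp; the last joint's range is limited). The gripper opens to 85 mm and grips with 20 to 120 N. Pads are 22 mm wide; open, the fingers measure 114 mm over their backs; the gripper's body (76 mm by 85 mm) begins 54 mm behind the grasp point. The pads swing forward as they close: fully open they stand 13 mm farther back than shut.
Start: joints at [-1.261, 0.308, 1.634, -0, 1.2, -0.07], TCP at [0.232, -0.58, 0.231] pointing down, gripper open.
Joint ranges: [-3.06, 3.06], [-0.79, 1.96], [0.05, 2.63], [-1.19, 4.34], [0.05, 2.64], [-2.94, 2.94]. Speed limits (rad/s): [2.79, 2.79, 3.14, 3.14, 3.14, 3.14].

### API

Orientations are given as a rotation vector (axis times angle).
In Python, from rig import r gives the robot as it stands. The module is installed in compiled form; this text tells all that it offers.
- The arm moves only by the tool move_arm, never from a script. Its arguments are lists of equal length, an entry for each row: "linear": the shift along the world's x, y, z normalised to -1 to 1, where 1 is 20 cm, a list of three; "twist": the turn, a rotation vector about the world's x, y, z normalised to -1 to 1, where 1 is 45 degrees, a list of three; "jaw": the finger opening in mm, from 0 to 85.4. A call has 1 to 20 rows; each row is the pose to reach, as a shift and turn from the pose measured when the call began; what a row does not reach only later rows make up. A row lasts 1/10 s, in which the tool goes at most 50 mm and 8.59 degrees, less where a joint would pass 70% of its speed; a pose out of reach is approached as far as the arm can. A call with a number of a shift or a turn outside -1 to 1 is refused whole. A call with a gripper value outside its range is refused whole. The fingers move at their own pace and stop on an object; "force" is the grip in N (left out, the last holds). Time passes only in rows, so rows that repeat a pose let the fingers close. It gives the time, the measured TCP pose, the force and the opening at its end, in the units of the state.
- r.sense(): the state, without advancing time (a new reading comes with each control period).
- r.get_image(name): name is "scene" or "top" or "wrist"; returns a dict with "frame" (384x512x3 uint8, red, green, blue), "fovy" (degrees; the focal length in pixels is half the picture's height over the tangent of half this angle, whatever the lens; pixels are square), "cx", "cy" (the principal point, pixels), "k1" (the pictures are not rectified: a ray, as slopes to the right and down, at radius r is drawn at 1 + k1 r^2 times it, then the intrinsics apply), "T" (4x4, takes a point from camera to world coordinates). Camera axes: x right, y up, looking along -z (the intrinsics and any distortion apply to the point x, -y, -z); pixel columns grow to the right and rows downward; lengths in m; the calibration is good to about 2 mm. A picture is of the moment at which its call begins. There is no depth.
- r.finish_job(): hands the job in, once; it reports no verdict.
The state is a dict: "t": time; "joints": joint angles; "joint_velocities": joint speeds; "tau": joint torques, N m; "ee_pos": TCP position; "tool_rot": TCP orientation; "ft_force": force on the tool from outside, world axes, zero at the start; "moment": the same for the moment, N m; "grip_width": finger opening in m.
Only numpy, scipy, OpenCV 4.12 (cv2) and the standard library are available. Lean on these libraries where they do the work, as an engineer would, in place of code of your own. Each camera call takes 0.05 s, during which the arm holds its last target.

## Working session

There is one attempt and no reset: what is moved stays moved. The work goes in short steps, Python scripts to look and compute and a tool call to move; the robot and the scene stay as the last step left them, time stands still between calls to the robot, and variables do not carry over. Pictures are saved under pics/ and viewed, and the job is handed in when it is done.

Besides the shell and the picture viewer there is one more tool, called as name(argument=value, ...), one argument or row to a line, values as JSON. move_arm: Moves the arm, as the interface text tells. Scaled input: -1 to 1 covers 20 cm each way for a shift and 45 degrees each way for a turn. Its arguments: {"type":"object","properties":{"linear":{"type":"array","items":{"type":"array","items":{"type":"number","minimum":-1,"maximum":1}}},"twist":{"type":"array","items":{"type":"array","items":{"type":"number","minimum":-1,"maximum":1}}},"jaw":{"type":"array","items":{"type":"number"}},"force":{"type":"number"}},"required":["linear","twist","jaw"]}

```bash
mkdir -p pics; ls; cat > h.py <<'E'
import numpy as np, cv2
from rig import r
def grab(n,f):
    d=r.get_image(n); cv2.imwrite(f,d["frame"][:,:,::-1]); np.save(f[:-4]+'.npy',{k:v for k,v in d.items()},allow_pickle=True); return d
def load(f): return np.load(f,allow_pickle=True).item()
def K(d):
    f=d["frame"].shape[0]/2/np.tan(np.radians(d["fovy"])/2)
    return np.array([[f,0,d["cx"]],[0,f,d["cy"]],[0,0,1.]])
def pt(d,u,v,z):
    q=cv2.undistortPoints(np.array([[[u,v]]],float),K(d),np.array([d["k1"],0,0,0.]),None,None,None) if 0 else None
    k=K(d); x=(u-k[0,2])/k[0,0]; y=(v-k[1,2])/k[1,1]; rd=np.hypot(x,y); s=rd
    for _ in range(50): s=rd/(1+d["k1"]*s*s)
    m=s/rd if rd>0 else 1
    T=np.array(d["T"]); w=T[:3,:3]@np.array([x*m,-y*m,-1]); o=T[:3,3]
    return o+w*(z-o[2])/w[2]
def proj(d,P):
    T=np.array(d["T"]); c=T[:3,:3].T@(np.asarray(P,float)-T[:3,3]); x,y=c[0]/-c[2],-c[1]/-c[2]
    m=1+d["k1"]*(x*x+y*y); k=K(d); return np.array([k[0,0]*x*m+k[0,2],k[1,1]*y*m+k[1,2]])
def big(f,o,u,v,w,h,s):
    im=cv2.imread(f)[v:v+h,u:u+w]; cv2.imwrite(o,cv2.resize(im,None,fx=s,fy=s,interpolation=cv2.INTER_CUBIC))
E
python3 - <<'E'
from h import *
for n in("scene","top","wrist"):
    d=grab(n,f"pics/{n}0.png"); print(n,d["fovy"],d["k1"],np.round(d["T"],3).tolist())
s=r.sense(); print(s)
E
```

```text
pics
scene 57.446083225211346 -0.09591183791623095 [[0.746, -0.505, 0.435, 1.011], [0.666, 0.568, -0.483, -0.433], [-0.003, 0.65, 0.76, 0.93], [0.0, 0.0, 0.0, 1.0]]
top 43.87407532792296 -0.12536819454636106 [[-0.002, 0.984, -0.18, 0.3], [-1.0, -0.006, -0.023, 0.112], [-0.023, 0.18, 0.983, 1.367], [0.0, 0.0, 0.0, 1.0]]
wrist 71.8907614121437 -0.0157180225652361 [[0.37, 0.88, 0.296, 0.307], [-0.929, 0.352, 0.115, -0.549], [-0.003, -0.317, 0.948, 0.373], [0.0, 0.0, 0.0, 1.0]]
{'t': 0.15, 'joints': array([-1.26070480e+00,  3.08839385e-01,  1.63490121e+00,  2.81015691e-05,
        1.19973300e+00, -6.97104036e-02]), 'joint_velocities': array([ 0.00091168, -0.00197669, -0.00256672,  0.00019388, -0.00067846,
       -0.00107665]), 'tau': array([-9.01834010e-04, -4.15804803e+01, -2.77147579e+01, -2.16462404e-04,
        6.03882421e-03,  1.61680717e-06]), 'ee_pos': array([ 0.23148409, -0.57983855,  0.23028613]), 'tool_rot': array([-2.59984153e+00,  1.76153358e+00,  2.29838948e-03]), 'ft_force': array([ 0.22506187, -0.69512819, -1.20129196]), 'moment': array([-0.02369621, -0.00219844,  0.01695625]), 'grip_width': 0.08566835558326456}
```

View pics/scene0.png

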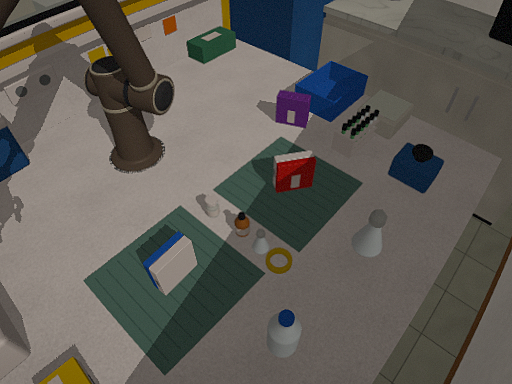

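View pics/top0.png

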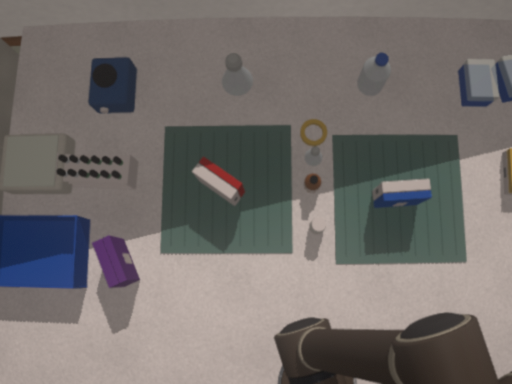

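Top view: the red box is at about (219,181) on the left mat, with its lid facing away from the robot and to the right. The blue box is at about (402,192) on the right mat, with its lid facing the robot. The purple look-alike at (116,261) is off the mats. I'll enlarge both boxes.

```bash
python3 - <<'E'
from h import *
big('pics/top0.png','pics/redc.png',180,145,75,70,8)
big('pics/top0.png','pics/bluec.png',362,165,80,55,8)
E
```

```text
(no output)
```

View pics/redc.png

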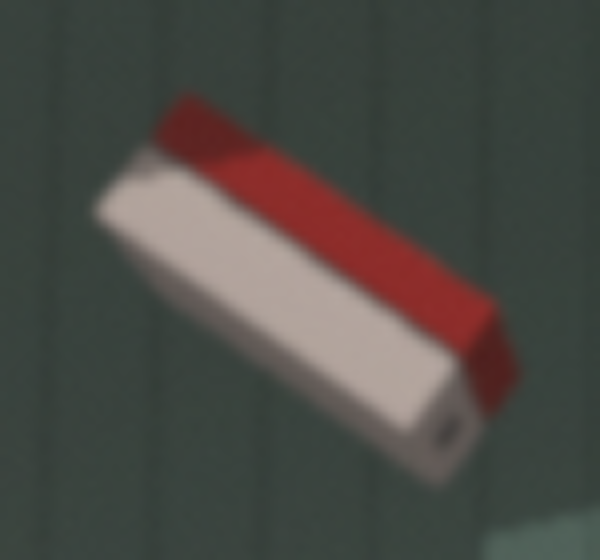

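View pics/bluec.png

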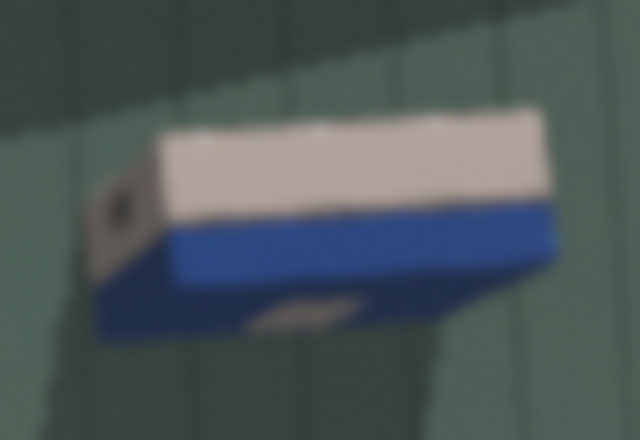

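```bash
python3 - <<'E'
from h import *
d=load('pics/top0.npy')
C={'red':[(188,90),(497,308),(408,432),(95,210),180,145],'blue':[(172,287),(557,262),(542,108),(160,135),362,165]}
for n,c in C.items():
    P=np.array([pt(d,c[4]+u/8-.44,c[5]+v/8-.44,.133)[:2] for u,v in c[:4]])
    print(n,P.round(3).tolist(),[round(np.linalg.norm(P[i]-P[(i+1)%4]),3) for i in range(4)])
    cen=P.mean(0); nl=(P[0]+P[1]-P[2]-P[3]); nl/=np.linalg.norm(nl)
    e=P[1]-P[0]+P[2]-P[3]; e/=np.linalg.norm(e); n2=np.array([-e[1],e[0]]); n2*=np.sign(n2@nl)
    print('centre',cen.round(4),'lid dir',nl.round(3),n2.round(3),np.degrees(np.arctan2(*n2[::-1])).round(1),'lid pt',(cen+.026*n2).round(3),'end',(cen-.091*n2).round(3))
for n,u,v,z in [('matL',165,126,.003),('matL',293,253,.003),('matR',334,136,.003),('matR',465,262,.003),('jar',318,224,.075),('amber',313,182,.09),('flask',315,152,.09),('tape',314,132,.01)]:
    print(n,pt(d,u,v,z).round(3)[:2])
from scipy.spatial.transform import Rotation as R
print(R.from_rotvec(r.sense()['tool_rot']).as_matrix().round(3))
E
```

```text
red [[0.614, 0.306], [0.539, 0.202], [0.498, 0.231], [0.574, 0.336]] [np.float64(0.129), np.float64(0.05), np.float64(0.13), np.float64(0.051)]
centre [0.5564 0.2688] lid dir [ 0.811 -0.585] [ 0.813 -0.583] -35.6 lid pt [0.578 0.254] end [0.482 0.322]
blue [[0.491, -0.17], [0.498, -0.299], [0.55, -0.297], [0.542, -0.168]] [np.float64(0.129), np.float64(0.052), np.float64(0.129), np.float64(0.051)]
centre [ 0.5201 -0.2333] lid dir [-0.999 -0.033] [-0.998 -0.061] -176.5 lid pt [ 0.494 -0.235] end [ 0.611 -0.228]
matL [0.742 0.445]
matL [0.361 0.064]
matR [ 0.705 -0.062]
matR [ 0.33  -0.431]
jar [ 0.436 -0.002]
amber [0.549 0.01 ]
flask [0.634 0.003]
tape [ 0.716 -0.002]
[[ 0.371 -0.929 -0.001]
 [-0.929 -0.371  0.002]
 [-0.002 -0.    -1.   ]]
```

Edges measure about 129 × 51 mm on both boxes, so the fixes are sound. For blue the lid point is (0.494, -0.235) and the push goes along (0.998, 0.061). I'll bring the shut fingers behind its lid.

move_arm(
  linear=[
    [0.1,0.15,0],
    [0.25,0.37,0],
    [0.4,0.6,0],
    [0.52,0.8,0],
    [0.58,0.88,0],
    [0.6,0.9,0],
    [0.6,0.9,0],
  ],
  twist=[
    [0,0,-0.1],
    [0,0,-0.2],
    [0,0,-0.3],
    [0,0,-0.38],
    [0,0,-0.41],
    [0,0,-0.41],
    [0,0,-0.41],
  ],
  jaw=[0,0,0,0,0,0,0],
)

```text
t: 0.85
ee_pos: [0.3519, -0.3995, 0.2303]
tool_rot: [-2.287, 2.153, 0.002]
ft_force: [-1.4, -0.2, -0.8]
grip_width: 0.0
```

move_arm(
  linear=[
    [0.1,0.17,0],
    [0.25,0.42,0],
    [0.38,0.66,0],
    [0.45,0.78,0],
    [0.47,0.81,-0.1],
    [0.47,0.81,-0.25],
    [0.47,0.81,-0.4],
    [0.47,0.81,-0.52],
    [0.47,0.81,-0.56],
    [0.47,0.81,-0.56],
    [0.47,0.81,-0.56],
  ],
  twist=[
    [0,0,0],
    [0,0,0],
    [0,0,0],
    [0,0,0],
    [0,0,0],
    [0,0,0],
    [0,0,0],
    [0,0,0],
    [0,0,0],
    [0,0,0],
    [0,0,0],
  ],
  jaw=[0,0,0,0,0,0,0,0,0,0,0],
)

```text
t: 1.95
ee_pos: [0.4465, -0.2388, 0.1192]
tool_rot: [-2.286, 2.154, -0.001]
ft_force: [-0.4, 0.4, 0.8]
grip_width: 0.0001
```

```bash
python3 - <<'E'
from h import *
grab('scene','pics/s1.png'); s=r.sense(); print(s['ee_pos'],s['ft_force'])
big('pics/s1.png','pics/s1c.png',90,150,190,150,4)
from scipy.spatial.transform import Rotation as R
print(R.from_rotvec(s['tool_rot']).as_matrix().round(3))
E
```

```text
[ 0.44694457 -0.23885319  0.11968827] [0.27681109 0.31454135 0.52723279]
[[ 0.06  -0.998  0.002]
 [-0.998 -0.06  -0.   ]
 [ 0.001 -0.002 -1.   ]]
```

View pics/s1c.png

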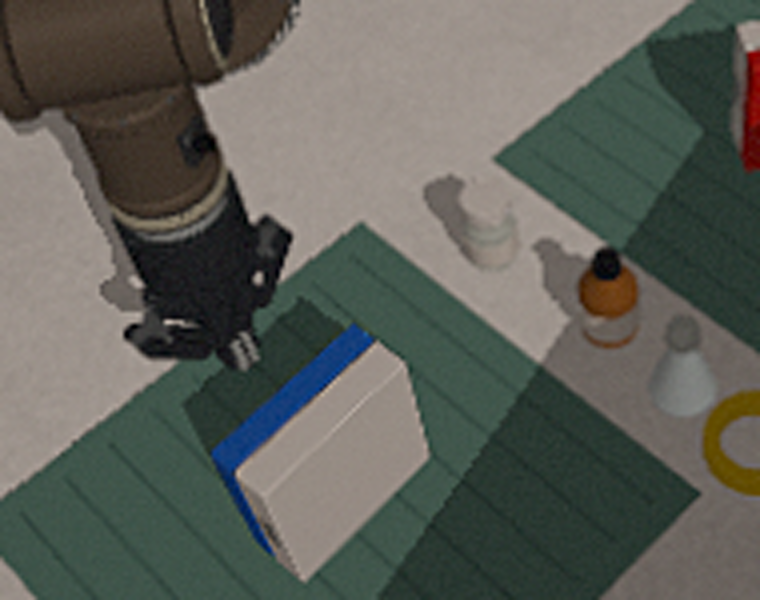

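Fingers sit squarely behind the blue lid, about 36 mm short of it. Now a slow push.

move_arm(
  linear=[
    [0.05,0.003,0],
    [0.1,0.006,0],
    [0.13,0.008,0],
    [0.16,0.01,0],
    [0.18,0.011,0],
    [0.2,0.012,0],
    [0.22,0.013,0],
    [0.24,0.015,0],
    [0.26,0.016,0],
    [0.28,0.017,0],
  ],
  twist=[
    [0,0,0],
    [0,0,0],
    [0,0,0],
    [0,0,0],
    [0,0,0],
    [0,0,0],
    [0,0,0],
    [0,0,0],
    [0,0,0],
    [0,0,0],
  ],
  jaw=[0,0,0,0,0,0,0,0,0,0],
)

```text
t: 3.0
ee_pos: [0.5032, -0.2354, 0.1197]
tool_rot: [-2.286, 2.154, -0.003]
ft_force: [0.1, 0.9, 1.3]
grip_width: -0.0001
```

```bash
python3 - <<'E'
from h import *
grab('scene','pics/s2.png'); s=r.sense(); print(s['ee_pos'],s['ft_force'])
big('pics/s2.png','pics/s2c.png',90,150,190,150,4)
E
```

```text
[ 0.50399172 -0.23560604  0.11983465] [1.13553022 0.1799936  0.1019628 ]
```

View pics/s2c.png

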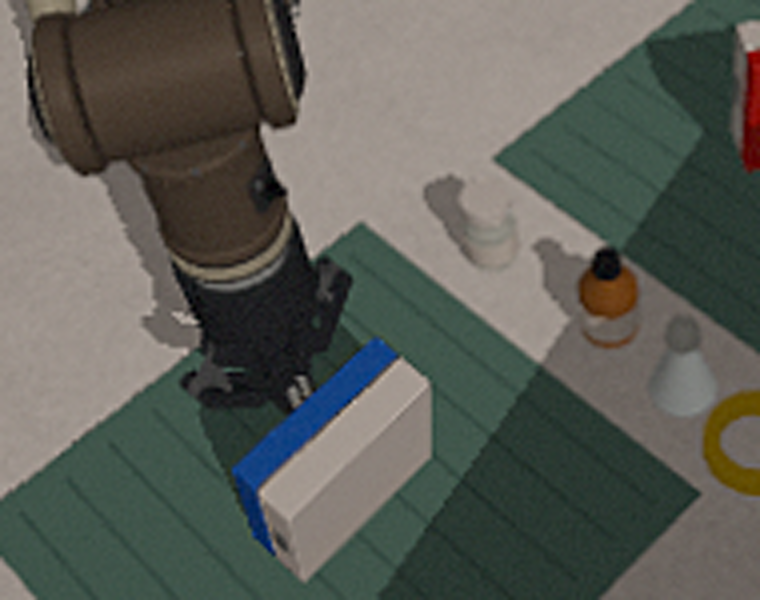

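The box is leaning with its lower corner still at (303,580), so it is pivoting and not sliding. I'll keep pushing.

move_arm(
  linear=[
    [0.02,0.001,0],
    [0.04,0.002,0],
    [0.06,0.004,0],
    [0.08,0.005,0],
    [0.1,0.006,0],
    [0.12,0.007,0],
    [0.14,0.008,0],
    [0.15,0.009,0],
    [0.15,0.009,0],
    [0.15,0.009,0],
  ],
  twist=[
    [0,0,0],
    [0,0,0],
    [0,0,0],
    [0,0,0],
    [0,0,0],
    [0,0,0],
    [0,0,0],
    [0,0,0],
    [0,0,0],
    [0,0,0],
  ],
  jaw=[0,0,0,0,0,0,0,0,0,0],
)

```text
t: 4.05
ee_pos: [0.5339, -0.2337, 0.1198]
tool_rot: [-2.285, 2.153, -0.004]
ft_force: [-0.6, -0.4, -0.1]
grip_width: 0.0001
```

```bash
python3 - <<'E'
from h import *
grab('scene','pics/s3.png'); s=r.sense(); print(s['ee_pos'],s['ft_force'])
big('pics/s3.png','pics/s3c.png',90,150,190,150,4)
E
```

```text
[ 0.53379992 -0.23372788  0.11973688] [-0.3510415   0.20927832  0.28952523]
```

View pics/s3c.png

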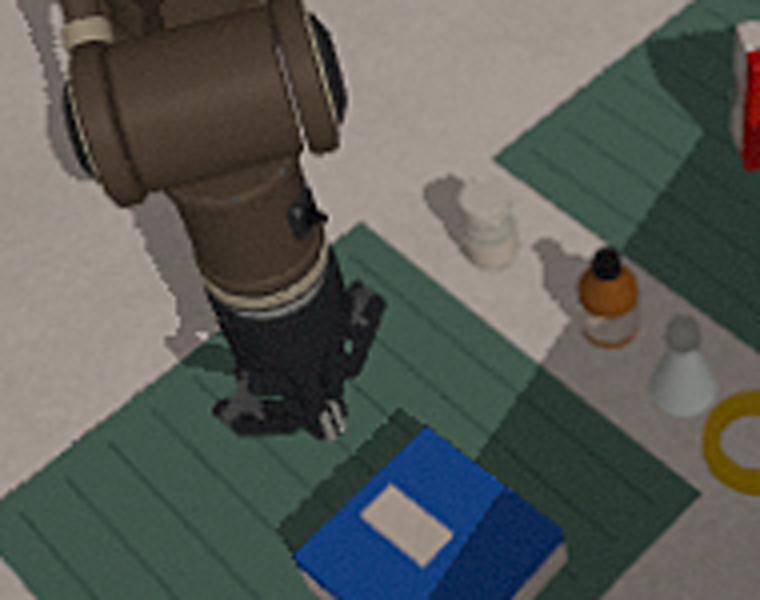

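Blue lies flat, lid up. For red the lid point is (0.578, 0.254) and the push goes along (-0.813, 0.583). I'll raise, cross above the bystanders, and turn -39° about z.

move_arm(
  linear=[
    [0,0,0.1],
    [0,0,0.25],
    [0,0,0.4],
    [0,0.05,0.5],
    [0.02,0.2,0.5],
    [0.05,0.4,0.5],
    [0.1,0.6,0.5],
    [0.15,0.8,0.5],
    [0.2,0.93,0.5],
    [0.2,1,0.5],
    [0.2,1,0.5],
  ],
  twist=[
    [0,0,0],
    [0,0,0],
    [0,0,0],
    [0,0,0],
    [0,0,-0.1],
    [0,0,-0.2],
    [0,0,-0.3],
    [0,0,-0.4],
    [0,0,-0.47],
    [0,0,-0.5],
    [0,0,-0.5],
  ],
  jaw=[0,0,0,0,0,0,0,0,0,0,0],
)

```text
t: 5.2
ee_pos: [0.5736, -0.0318, 0.2197]
tool_rot: [-1.825, 2.555, -0.003]
ft_force: [-1.4, -0.6, 0.1]
grip_width: -0.0001
```

move_arm(
  linear=[
    [0.02,0.15,0],
    [0.08,0.35,0],
    [0.13,0.55,0],
    [0.18,0.75,0],
    [0.22,0.9,0],
    [0.24,1,0],
    [0.25,1,0],
    [0.25,1,0],
  ],
  twist=[
    [0,0,-0.05],
    [0,0,-0.1],
    [0,0,-0.18],
    [0,0,-0.25],
    [0,0,-0.3],
    [0,0,-0.35],
    [0,0,-0.37],
    [0,0,-0.37],
  ],
  jaw=[0,0,0,0,0,0,0,0],
)

```text
t: 6.0
ee_pos: [0.6237, 0.167, 0.2193]
tool_rot: [1.437, -2.793, 0.005]
ft_force: [-0.2, -0.3, -0.0]
grip_width: -0.0005
```

```bash
python3 - <<'E'
from h import *
s=r.sense(); print(s['t'],s['ee_pos'],s['joints'])
from scipy.spatial.transform import Rotation as R
M=R.from_rotvec(s['tool_rot']).as_matrix(); print(M.round(3), np.degrees(np.arctan2(M[1,0],M[0,0])))
E
```

```text
6.0 [0.62373765 0.16704843 0.21933636] [ 0.19578719  0.35769677  1.59287088 -0.00334065  1.19035547  2.38803183]
[[-0.581 -0.814  0.001]
 [-0.814  0.581 -0.003]
 [ 0.002 -0.003 -1.   ]] -125.53547793430467
```

move_arm(
  linear=[
    [0,0.1,0],
    [0.01,0.2,0],
    [0.01,0.26,0],
    [0.01,0.26,-0.1],
    [0.01,0.26,-0.25],
    [0.01,0.26,-0.38],
    [0.01,0.26,-0.47],
    [0.01,0.26,-0.5],
    [0.01,0.26,-0.5],
  ],
  twist=[
    [0,0,0],
    [0,0,0],
    [0,0,0],
    [0,0,0],
    [0,0,0],
    [0,0,0],
    [0,0,0],
    [0,0,0],
    [0,0,0],
  ],
  jaw=[0,0,0,0,0,0,0,0,0],
)

```text
t: 6.9
ee_pos: [0.6249, 0.2194, 0.1182]
tool_rot: [1.437, -2.791, 0.004]
ft_force: [-0.4, 0.3, 0.9]
grip_width: 0.0001
```

```bash
python3 - <<'E'
from h import *
grab('scene','pics/s4.png'); s=r.sense(); print(s['ee_pos'],s['ft_force'])
big('pics/s4.png','pics/s4c.png',200,90,190,150,4)
E
```

```text
[0.62591725 0.21956567 0.11957428] [-0.15655185 -0.24717433  0.25890967]
```

View pics/s4c.png

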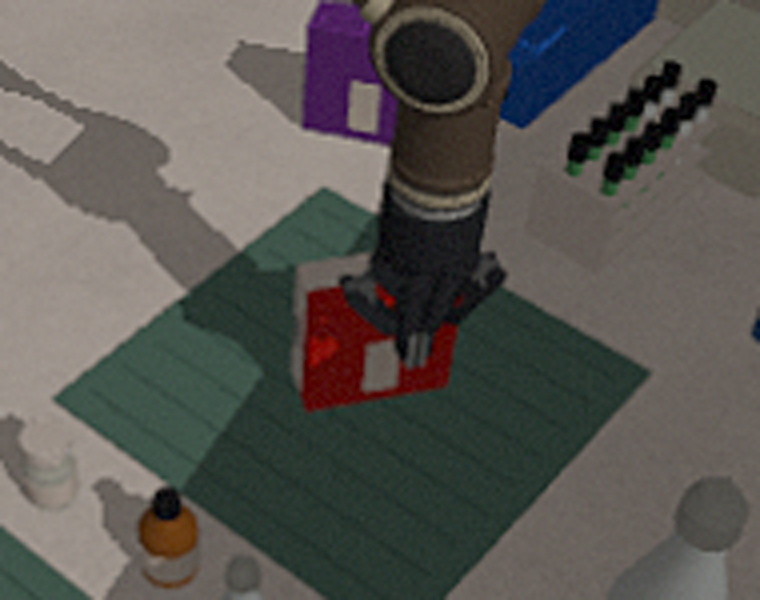

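The red box is standing undisturbed, and the fingers are in front of its lid with about a 48 mm gap. Pushing.

move_arm(
  linear=[
    [-0.04,0.029,0],
    [-0.08,0.058,0],
    [-0.12,0.087,0],
    [-0.15,0.108,0],
    [-0.17,0.122,0],
    [-0.19,0.136,0],
    [-0.21,0.151,0],
    [-0.23,0.165,0],
    [-0.25,0.179,0],
    [-0.27,0.194,0],
  ],
  twist=[
    [0,0,0],
    [0,0,0],
    [0,0,0],
    [0,0,0],
    [0,0,0],
    [0,0,0],
    [0,0,0],
    [0,0,0],
    [0,0,0],
    [0,0,0],
  ],
  jaw=[0,0,0,0,0,0,0,0,0,0],
)

```text
t: 7.95
ee_pos: [0.5717, 0.2585, 0.1196]
tool_rot: [-1.438, 2.793, -0.005]
ft_force: [-0.2, -0.8, -0.3]
grip_width: 0.0002
```

```bash
python3 - <<'E'
from h import *
grab('scene','pics/s5.png'); s=r.sense(); print(s['ee_pos'],s['ft_force'])
big('pics/s5.png','pics/s5c.png',200,90,190,150,4)
E
```

```text
[0.57089351 0.2589361  0.11944052] [-0.38963773 -0.60205271 -0.25214747]
```

View pics/s5c.png

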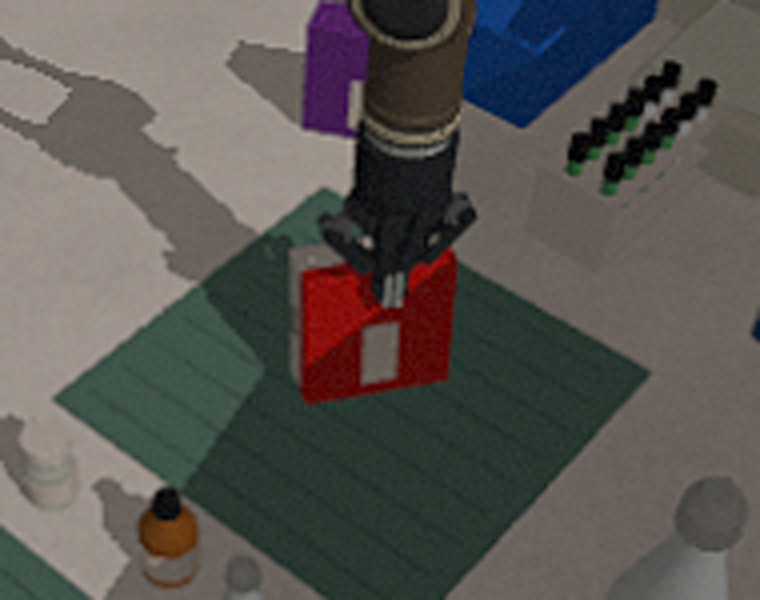

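It's leaning back with its bottom lid edge lifting evenly, from about row 410 to 403. Continuing.

move_arm(
  linear=[
    [-0.02,0.014,0],
    [-0.04,0.029,0],
    [-0.06,0.043,0],
    [-0.08,0.057,0],
    [-0.1,0.072,0],
    [-0.12,0.086,0],
    [-0.13,0.093,0],
    [-0.14,0.1,0],
    [-0.14,0.1,0],
    [-0.14,0.1,0],
    [-0.14,0.1,0],
  ],
  twist=[
    [0,0,0],
    [0,0,0],
    [0,0,0],
    [0,0,0],
    [0,0,0],
    [0,0,0],
    [0,0,0],
    [0,0,0],
    [0,0,0],
    [0,0,0],
    [0,0,0],
  ],
  jaw=[0,0,0,0,0,0,0,0,0,0,0],
)

```text
t: 9.1
ee_pos: [0.5431, 0.2789, 0.1195]
tool_rot: [1.438, -2.792, 0.004]
ft_force: [0.1, 0.6, 0.1]
grip_width: -0.0002
```

```bash
python3 - <<'E'
from h import *
grab('scene','pics/s6.png'); s=r.sense(); print(s['ee_pos'],s['ft_force'])
big('pics/s6.png','pics/s6c.png',200,90,190,150,4)
E
```

```text
[0.54307912 0.27886986 0.11945162] [0.31189674 0.08974756 0.55231659]
```

View pics/s6c.png

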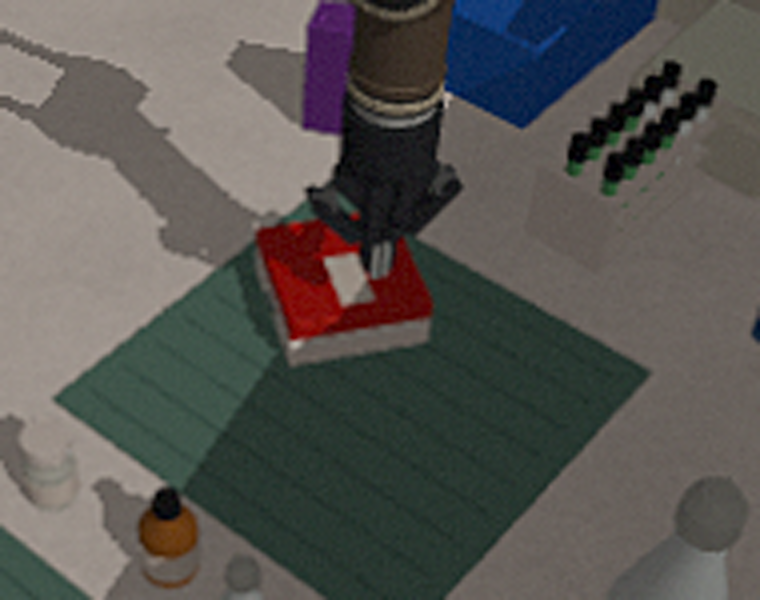

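Red has fallen flat too. I'll raise the tool clear, move it off to the side, and check from the top camera.

move_arm(
  linear=[
    [0,0,0.1],
    [0,0,0.25],
    [0,0,0.4],
    [0,0,0.55],
    [0.05,-0.1,0.65],
    [0.1,-0.25,0.7],
    [0.15,-0.45,0.7],
    [0.15,-0.65,0.7],
    [0.15,-0.85,0.7],
    [0.15,-0.98,0.7],
    [0.15,-1,0.7],
    [0.15,-1,0.7],
  ],
  twist=[
    [0,0,0],
    [0,0,0],
    [0,0,0],
    [0,0,0],
    [0,0,0],
    [0,0,0],
    [0,0,0],
    [0,0,0],
    [0,0,0],
    [0,0,0],
    [0,0,0],
    [0,0,0],
  ],
  jaw=[0,0,0,0,0,0,0,0,0,0,0,0],
)

```text
t: 10.35
ee_pos: [0.5732, 0.0782, 0.2596]
tool_rot: [1.435, -2.794, 0.003]
ft_force: [-0.3, 0.1, -0.8]
grip_width: 0.0001
```

```bash
python3 - <<'E'
from h import *
grab('top','pics/t7.png'); grab('scene','pics/s7.png')
E
```

```text
(no output)
```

View pics/t7.png

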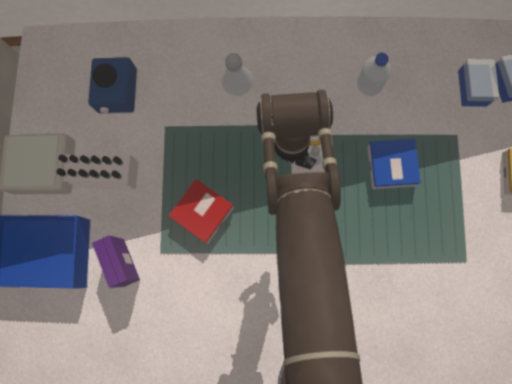

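View pics/s7.png

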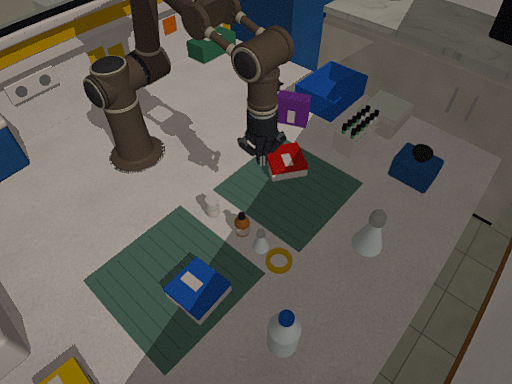

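Top: the red lid faces up at about (202,211) and the blue at about (394,163), both within their mats. In the scene view the jar, bottle, flask and tape are where they were. A quick number check, then I'll hand in.

```bash
python3 - <<'E'
from h import *
d=load('pics/t7.npy')
for n,u,v in(('red',202,210),('blue',394,162)): print(n,pt(d,u,v,.055).round(3))
a=cv2.imread('pics/scene0.png');b=cv2.imread('pics/s7.png')
print('bystander area diff',cv2.absdiff(a,b)[195:275,205:295].mean())
print(r.sense()['t'],r.finish_job())
E
```

```text
red [0.479 0.318 0.055]
blue [ 0.613 -0.224  0.055]
bystander area diff 4.770879629629629
the job is handed in; nothing more can be done
10.45 None
```

I tipped both boxes over with the closed fingertips, pushing slowly and squarely on the lid near its top edge. Blue went first, then red, since the task set no order. The job was handed in at 10.45 s, with the arm clear of everything.

- **Final positions:** both boxes lie flat with the coloured lid up, each on its own mat. The red box's centre is at about (0.479, 0.318), against (0.482, 0.322) predicted. The blue one's is at about (0.613, -0.224), against (0.611, -0.228). That is within about 5 mm, so neither box slid noticeably.
- **Forces:** the wrist readings I saw stayed at about 2 N or less, but I only read them at the end of each move.
- **Bystanders:** the jar, bottle, flask and tape look unmoved in the last scene picture. I judged that by eye. The arm hid part of that area in the last top picture. The image comparison gave a small average difference of 4.8 grey levels, which may be changed lighting or shadow, so it doesn't settle it.

No check failed.

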